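# Load a cartridge under the reader's spring flap

## Robot

A 6-joint arm with a two-finger parallel gripper is mounted at the origin on a cart in front of the work surface, level with it; the furniture and walls round the work are solid. World frame = base frame: x ahead of the robot, y to its left, z up, the work surface at z = 0. Lengths are in m, angles in rad, forces in N, time in s.
With the tool pointing down it reaches from about 0.3 to 0.875 m from the base axis. Payload 6.4 kg.
Tool frame: the origin (TCP) lies midway between the tips of the shut fingers; the grasp point (between the pads) lies 19 mm behind it (ctrl.pinch_z is the distance from the TCP to the grasp point, in m); z points along the fingers, y is the line along which they close (so a half turn about z gives the same grasp; the last joint's range is limited). The gripper opens to 85 mm and grips with 20 to 120 N. Pads are 22 mm wide; open, the fingers measure 114 mm over their backs; the gripper's body (76 mm by 85 mm) begins 54 mm behind the grasp point. The pads swing forward as they close: fully open they stand 13 mm farther back than shut.
Start: joints at [-1.351, 0.181, 1.607, -0, 1.354, -0.206], TCP at [0.238, -0.524, 0.231] pointing down, gripper open.
Joint ranges: [-2.99, 2.99], [-0.89, 2.07], [0.3, 2.58], [-1.14, 4.28], [0, 2.63], [-3.12, 3.12]. Speed limits (rad/s): [2.57, 2.57, 3.01, 3.14, 3.14, 3.14].

## Interface

Orientations are given as a unit quaternion [w, x, y, z].
In Python, from bench import ctrl gives the robot as it stands.
- The arm moves only by the tool apply_moves, never from a script. Its argument "moves" is a list of rows, each an object with "jaw": the opening, from 0 (shut) to 1 (fully open); "offset": the shift along the tool's x, y, z in mm, a list of three; "rot": the turn, a rotation vector about the tool's x, y, z in degrees, a list of three. In form: [{"jaw": jaw, "offset": [dx, dy, dz], "rot": [ax, ay, az]}, ...]. A call has exactly 5 rows; each row shifts and turns the commanded pose from where the row before left it, along the tool's axes as they then stand; what a row does not reach is not made up. A row lasts 1/8 s, in which the tool goes at most 62.5 mm and 10.7 degrees, less where a joint would pass 70% of its speed; a pose out of reach is approached as far as the arm can. A call is refused whole if a number of a shift passes 62.5 or a number of a turn 10.7, either way. A call with a gripper value outside its range is refused whole. The fingers move at their own pace and stop on an object; the grip force is fixed at half the most. Time passes only in rows, so rows that do not move let the fingers close, or fill a call up. It gives the time, the measured TCP pose, the force, the opening and the grip force at its end, in the units of the state.
- ctrl.get_obs(): the state, without advancing time (a new reading comes with each control period).
- ctrl.camera(name): name is "scene" or "top" or "wrist"; returns (picture, depth): 400x640x3 uint8, red, green, blue; 400x640 float32, m along the optical axis (not along the pixel's ray), 0 where there is no reading.
- ctrl.camera_params(name): a dict with "K" (3x3 intrinsics, pixels), "dist" ([k1, k2, p1, p2, k3] as OpenCV has them; the pictures are not rectified), "cam_to_world" (4x4, takes a point from camera to world coordinates); the wrist camera has in their place "mount" (4x4, takes a point from camera to tool coordinates, whose origin is the TCP and whose axes are the flange's). Camera axes: x right, y down, z forward; pixel columns grow to the right and rows downward; lengths in m; the calibration is good to about 2 mm. A picture is of the moment at which its call begins: read the wrist's pose just before it. camera_params takes no time and is no camera call.
- ctrl.hand_in(): hands the job in; it is judged then, once.
Trained networks look in the newest picture that a camera, given by its name, has taken for a name from the list of things; names that differ only in an ending like _2 or _b are one class to them, and where a whole thing is asked for, a point or a joint stands for the part that bears it (a point fixed in the world has none). Each returns a list of dicts, best first, with "score" (0 to 1); they miss things now and then, are a little off and sometimes report something else, mostly with a low value. They report only what shows in the picture. A call takes as long as a camera call. They do not tell look-alikes from the thing itself.
- ctrl.outline_of(camera, target): "region" (400x640 bool, what is visible of it) and "position" ([column, row] in pixels, amid what is visible of it).
The state is a dict: "time_s": time; "q": joint angles; "dq": joint speeds; "joint_efforts": joint torques, N m; "eef_pos": TCP position; "eef_rot": TCP orientation; "wrist_force": force on the tool from outside, world axes, zero at the start; "torque": the same for the moment, N m; "opening": opening from 0.0 (shut) to 1.0 (fully open); "grasp_force": force on a finger pad.
Only numpy, scipy, OpenCV 4.12 (cv2) and the standard library are available. Lean on these libraries where they do the work, as an engineer would, in place of code of your own. Each camera call takes 0.05 s, during which the arm holds its last target. There are 200 camera calls.

## Task

Load the blue cartridge into the small bench reader: with one fingertip press down the orange plate beside the loading track to hold the amber spring flap open, and with the other fingertip push the cartridge along the track under the flap until it is fully home against the stop. Then back off and let the flap spring shut over it. Only touch and push: do not lift the cartridge, and leave the other things on the bench where they are.

Things in the scene. Friction and masses are not known exactly. Their poses are not given: they have to be found in the camera images.
- reader: Small white and grey bench reader, fixed. Origin: on the bench surface at the mouth of its bay, on the track's centre line; x points along the track into the bay, y left (towards the orange plate), z up. Grey base 7 mm thick, x -100 to 85 mm, y +-30 mm. Behind the bay a white housing, 55 mm high and 80 mm wide.
- track (a point): On the floor of the loading track (7 mm above the bench), reader x = -50 mm. The track runs from reader x = -100 to 0 between two low kerbs (inner faces y = +-16.5 mm, tops 11 mm above the bench); open above.
- stop (a point): On the stop that ends the bay, reader x = 51 mm, 19 mm above the bench. The bay is x = 0 to 51 mm, between side walls (inner faces y = +-17.3 mm, 33 mm high); the amber flap roofs it.
- flap (a joint): Hinge of the brown-amber flap, rad: 0 = shut, 0.80 = fully open (hard stop); a spring shuts it. Flap and orange plate are one rigid rocker: pressing the plate down swings the flap's right edge up, to at most 70 mm above the bench. Pressing takes 1.5 N (shut) to 3.5 N (fully open) on the plate. The cartridge passes from about 0.5 rad on.
- hinge (a point): Hinge line of the flap at the mouth: parallel to the reader's x, at reader y = 20 mm, 38 mm above the bench. An arm 20 mm wide (reader x -2 to 18 mm) joins it to the orange plate; before it (x below -5 mm) the space between track and plate is free.
- skirt (a point): Bottom edge of the flap's front skirt, middle; moves with the flap. Shut, the skirt closes the mouth at reader x 0 to 2.5 mm, y -3 to -18 mm, down to 21 mm above the bench: it blocks the cartridge's tall blue part but passes over its low black tail.
- plate (a point): Middle of the orange press plate (136 mm along reader x, from -118 to 18 mm; 22 mm wide, 4 mm thick); moves with the flap. Shut: reader y = 77, 57 mm above the bench, sloping 36 deg up to the left. Fully open: y = 73, 10 mm above the bench, nearly level: a fingertip on it is then 11 to 15 mm above the bench. A fingertip can slide along it, beside the track.
- cartridge: Blue cartridge, 58 mm long (x), 30 mm wide (y), loose, about 60 g, in the track with its x along the reader's x. Origin: centre of its underside. Blue part x -15 to 29 mm, 24 mm high, paper label on top; low black tail x -29 to -13 mm, 12 mm high. Fully home the blue end touches the stop: origin at reader x = 22 mm, the tail sticking 7 mm out of the mouth under the skirt.
- cartridge_tail (a point): Middle of the end face of the cartridge's black tail (26 mm wide, 7 to 19 mm above the bench), the place to push; at reader x = -7 mm when home, so a finger need not go under the flap.
- spare_cartridge: Spare cartridge, same shape, white, on the bench to the right of the reader: a bystander. Origin: centre of underside.
- tube50: Lying 50 ml tube, 34 x 116 x 34 mm, blue cap: a bystander. Origin: centre of underside.
- timer: White timer, 64 x 66 x 19 mm: a bystander. Origin: centre of underside.
- boat: White square weighing boat, 82 x 82 x 19 mm: a bystander. Origin: centre of underside.
- marker_blue: Marker with blue cap, 15 x 129 x 15 mm: a bystander. Origin: centre of underside.
- amber_tube: Lying amber microtube, 13 x 41 x 13 mm, to the right of the reader: a bystander. Origin: centre of underside.
Mind the look-alikes: they are no part of the job. There is more than one size of the cartridge; the one meant has the size given above.

How it is judged:
By the outcome, as a careful person would: the job done as asked, in the order asked, and still so for the second after the job is handed in, with the robot touching nothing.
It also fails if it takes over 40 s, if anything falls off the work surface, if the arm or the gripper's body presses on something with over 40 N, if the wrist force passes 120 N, or if a joint passes its speed limit or range.

## Working session

There is one attempt and no reset: what is moved stays moved. The work goes in short steps, Python scripts to look and compute and a tool call to move; the robot and the scene stay as the last step left them, time stands still between calls to the robot, and variables do not carry over. Pictures are saved under pics/ and viewed, at most 10 in all, crops included, and the job is handed in when it is done.

Besides the shell and the picture viewer there is one more tool, called as name([rows], argument=value, ...), one row to a line, values as JSON. apply_moves: Moves the arm, as the interface text tells. Its arguments: {"type":"object","properties":{"moves":{"type":"array"}},"required":["moves"]}

```bash
mkdir -p pics; ls; python3 - <<'E'
from bench import ctrl
import cv2,numpy as np
o=ctrl.get_obs();print(o['eef_pos'],o['eef_rot'],o['opening'],o['wrist_force'],ctrl.pinch_z)
a=[]
for n in("scene","top"):
    p,d=ctrl.camera(n);np.savez(f'pics/{n}.npz',p=p,d=d);cv2.imwrite(f'pics/{n}.png',p[:,:,::-1])
    P=ctrl.camera_params(n);print(n,P)
    for t in("reader","plate","cartridge","flap"):
        print(t,[(round(r['score'],2),np.round(r['position']),r['region'].sum()) for r in ctrl.outline_of(n,t)])
print(ctrl.camera_params("wrist"))
E
```

```text
pics
[ 0.2374127  -0.52310979  0.23038651] [-8.61287751e-04  9.77423825e-01  2.11286359e-01  1.05361460e-05] 0.9986120945066612 [-0.36014073  0.90685682 -1.02792243] 0.0187
scene {'K': array([[388.61405993,   0.        , 323.56829943],
       [  0.        , 388.61405993, 198.79720092],
       [  0.        ,   0.        ,   1.        ]]), 'dist': array([-0.09656777,  0.        ,  0.        ,  0.        ,  0.        ]), 'cam_to_world': array([[ 0.77793012, -0.46760507,  0.41972637, -0.01556199],
       [-0.62822865, -0.56563544,  0.53421467, -0.74882815],
       [-0.01238937, -0.67926581, -0.73378775,  1.00536171],
       [ 0.        ,  0.        ,  0.        ,  1.        ]])}
reader []
plate []
cartridge [(0.63, array([330., 227.]), np.int64(27))]
flap []
top {'K': array([[428.9964282 ,   0.        , 311.32690852],
       [  0.        , 428.9964282 , 197.41906143],
       [  0.        ,   0.        ,   1.        ]]), 'dist': array([-0.01158839,  0.        ,  0.        ,  0.        ,  0.        ]), 'cam_to_world': array([[-1.19252938e-01, -9.72133415e-01,  2.01830029e-01,
         2.75
[... 414 characters left out ...]
.int64(217)), (0.61, array([335., 215.]), np.int64(440))]
flap [(0.8, array([231., 176.]), np.int64(763))]
{'K': array([[306.02249774,   0.        , 318.24382828],
       [  0.        , 306.02249774, 202.61796297],
       [  0.        ,   0.        ,   1.        ]]), 'dist': array([-0.05937549,  0.        ,  0.        ,  0.        ,  0.        ]), 'mount': array([[ 9.82643556e-04, -9.49176382e-01, -3.14743119e-01,
         8.16898607e-02],
       [ 9.99999383e-01,  1.09568882e-03, -1.82240673e-04,
        -3.52787605e-05],
       [ 5.17839059e-04, -3.14742746e-01,  9.49176873e-01,
        -1.43005675e-01],
       [ 0.00000000e+00,  0.00000000e+00,  0.00000000e+00,
         1.00000000e+00]])}
```

View pics/top.png

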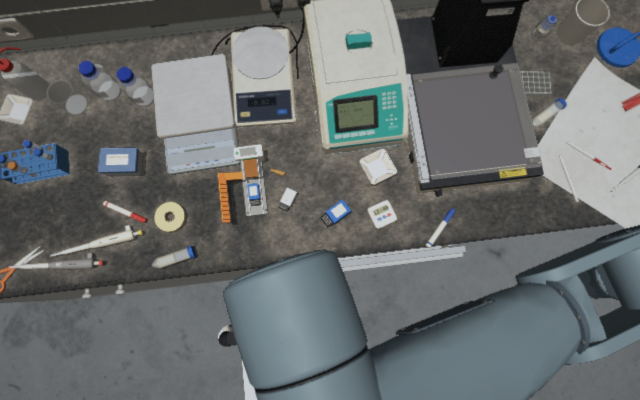

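View pics/scene.png

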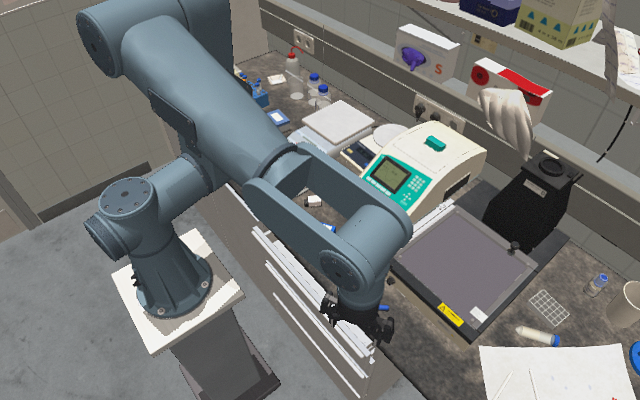

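The top view shows the reader at about (247,180), with its orange plate at (224,197) and the blue cartridge in its track at (253,193). The larger blue cartridge at (335,212) is a look-alike.

```bash
cat > h.py <<'E'
import numpy as np,cv2
from bench import ctrl
from scipy.spatial.transform import Rotation as R
def pose():
    o=ctrl.get_obs();q=o['eef_rot'];T=np.eye(4);T[:3,:3]=R.from_quat([q[1],q[2],q[3],q[0]]).as_matrix();T[:3,3]=o['eef_pos'];return T,o
def cloud(d,P,T):
    h,w=d.shape;u,v=np.meshgrid(np.arange(w),np.arange(h))
    n=cv2.undistortPoints(np.stack([u,v],-1).reshape(-1,1,2).astype(np.float64),P['K'],P['dist']).reshape(h,w,2)
    X=np.concatenate([n*d[...,None],d[...,None]],-1);X=X@T[:3,:3].T+T[:3,3];X[d<=0]=np.nan;return X
E
python3 - <<'E'
from h import *
f=np.load('pics/top.npz');p,d=f['p'],f['d'];P=ctrl.camera_params('top');X=cloud(d,P,P['cam_to_world'])
s=np.s_[140:220,205:275]
cv2.imwrite('pics/topc.png',cv2.resize(p[s][:,:,::-1],None,fx=7,fy=7,interpolation=cv2.INTER_NEAREST))
hsv=cv2.cvtColor(p,cv2.COLOR_RGB2HSV)
m=np.zeros(d.shape,bool);m[s]=1
o=m&(hsv[...,0]>5)&(hsv[...,0]<22)&(hsv[...,1]>180)&(hsv[...,2]>120)
print(o.sum());v,u=np.where(o);print(u.min(),u.max(),v.min(),v.max())
pl=o&(np.arange(640)[None]<231)
q=X[pl];q=q[~np.isnan(q[:,0])]
c=np.median(q,0);_,_,V=np.linalg.svd(q-q.mean(0));print('plate',q.mean(0),q.min(0),q.max(0),V)
b=m&(hsv[...,0]>100)&(hsv[...,0]<125)&(hsv[...,1]>120);q=X[b];print('blue',len(q),np.nanmean(q,0),np.nanmin(q,0),np.nanmax(q,0))
for uv in((248,153),(250,170),(247,205),(254,192),(262,205),(336,212),(215,230)):print(uv,X[uv[1],uv[0]])
E
```

```text
0Traceback (most recent call last):
  File "<stdin>", line 8, in <module>
    return umr_minimum(a, axis, None, out, keepdims, initial, where)
ValueError: zero-size array to reduction operation minimum which has no identity
```

View pics/topc.png

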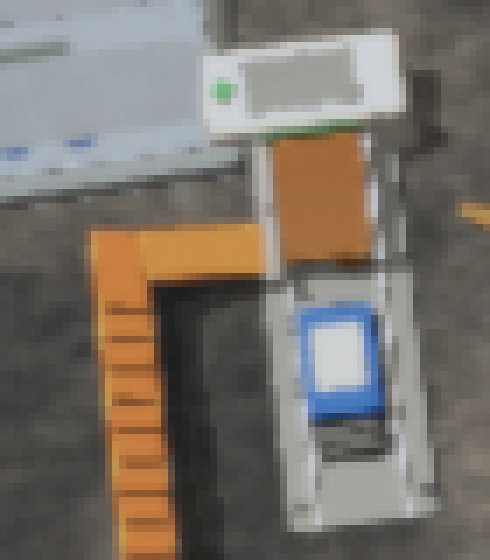

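The crop shows the housing at the top, the amber flap at (320,195), the cartridge just in front of the mouth at (342,360) with its black tail at (355,440), and the orange plate running along (135,400).

```bash
python3 - <<'E'
from h import *
f=np.load('pics/top.npz');p,d=f['p'],f['d'];P=ctrl.camera_params('top');X=cloud(d,P,P['cam_to_world'])
hsv=cv2.cvtColor(p,cv2.COLOR_RGB2HSV)
m=np.zeros(d.shape,bool);m[140:230,205:275]=1
o=m&(hsv[...,0]>4)&(hsv[...,0]<24)&(hsv[...,1]>140)&(hsv[...,2]>100)
v,u=np.where(o);print(len(u),u.min(),u.max(),v.min(),v.max())
U=np.arange(640)[None]
pl=o&(U<231)&(np.arange(400)[:,None]>180)
q=X[pl];q=q[~np.isnan(q[:,0])]
_,_,V=np.linalg.svd(q-q.mean(0));print('plate',q.mean(0),q.min(0),q.max(0),V[0])
pl=o&(U>244);q=X[pl];print('flap',np.nanmean(q,0),np.nanmin(q,0),np.nanmax(q,0))
b=m&(hsv[...,0]>100)&(hsv[...,0]<125)&(hsv[...,1]>120)&(np.arange(400)[:,None]>180);q=X[b];print('blue',len(q),np.nanmean(q,0),np.nanmin(q,0),np.nanmax(q,0))
T=P['cam_to_world']
def at(cu,cv,z):
    n=cv2.undistortPoints(np.array([[[cu/7+205-.5,cv/7+140-.5]]]),P['K'],P['dist'])[0,0];r=T[:3,:3]@[n[0],n[1],1];s=(z-T[2,3])/r[2];return np.round(T[:3,3]+r*s,4)
for a in((290,530,.007),(438,510,.007),(265,280,.011),(410,265,.011),(275,140,.033),(205,60,.055),(400,30,.055),(302,310,.031),(378,305,.031),(308,420,.031),(384,413,.031)):print(a,at(*a))
for uv in((248,153),(250,170),(247,205),(254,192),(336,212),(215,230)):print(uv,X[uv[1],uv[0]])
E
```

```text
707 218 256 159 221
plate [0.52511466 0.16048097 0.0565849 ] [ 0.46985058  0.14998965 -0.00469258] [0.59819976 0.18385683 0.06755609] [-0.99798723 -0.02849657  0.05665193]
flap [0.61298637 0.08384423 0.03951492] [0.58805823 0.06777737 0.03450045] [0.63750196 0.09969999 0.04456778]
blue 67 [0.5434325  0.0805153  0.03001313] [0.52731861 0.06871245 0.02411429] [0.56974142 0.09630601 0.03622125]
(290, 530, 0.007) [0.4886 0.1122 0.007 ]
(438, 510, 0.007) [0.4896 0.0534 0.007 ]
(265, 280, 0.011) [0.5901 0.1126 0.011 ]
(410, 265, 0.011) [0.5893 0.0544 0.011 ]
(275, 140, 0.033) [0.6407 0.1008 0.033 ]
(205, 60, 0.055) [0.6694 0.1223 0.055 ]
(400, 30, 0.055) [0.6725 0.0454 0.055 ]
(302, 310, 0.031) [0.5708 0.0965 0.031 ]
(378, 305, 0.031) [0.5693 0.0667 0.031 ]
(308, 420, 0.031) [0.5266 0.0982 0.031 ]
(384, 413, 0.031) [0.5259 0.0685 0.031 ]
(248, 153) [0.64986874 0.08461207 0.05756363]
(250, 170) [0.60715097 0.0857861  0.03783957]
(247, 205) [0.51720802 0.10691512 0.00531855]
(254, 192) [0.54584814 0.0813845  0.03043377]
(336, 212) [ 0.46385584 -0.13426853  0.03108353]
(215, 230) [ 0.45952064  0.20261647 -0.00439645]
```

Reader yaw is about 0, with the mouth at world x≈0.589 and the track centre at y≈0.083. The tail end is at x≈0.512, so the push is about 70 mm. I'll straighten the tool and travel there.

apply_moves([
  {"jaw": 0.72,"offset": [0,0,0],"rot": [0,0,8.1]},
  {"jaw": 0.72,"offset": [0,0,0],"rot": [0,0,8.1]},
  {"jaw": 0.72,"offset": [0,0,0],"rot": [0,0,8.2]},
  {"jaw": 0.72,"offset": [20,-58,0],"rot": [0,0,0]},
  {"jaw": 0.72,"offset": [20,-58,0],"rot": [0,0,0]},
])

```text
time_s: 1.12
eef_pos: [0.2776, -0.4066, 0.231]
eef_rot: [-0.0, 1.0, -0.001, 0.0]
wrist_force: [0.5, 0.3, 0.5]
opening: 0.724
grasp_force: 0.0
```

apply_moves([
  {"jaw": 0.72,"offset": [20,-58,0],"rot": [0,0,0]},
  {"jaw": 0.72,"offset": [20,-58,0],"rot": [0,0,0]},
  {"jaw": 0.72,"offset": [20,-58,0],"rot": [0,0,0]},
  {"jaw": 0.72,"offset": [20,-58,0],"rot": [0,0,0]},
  {"jaw": 0.72,"offset": [20,-58,0],"rot": [0,0,0]},
])

```text
time_s: 1.75
eef_pos: [0.378, -0.116, 0.2317]
eef_rot: [0.0, 1.0, -0.0, 0.001]
wrist_force: [1.4, -0.2, 0.4]
opening: 0.721
grasp_force: 0.0
```

apply_moves([
  {"jaw": 0.72,"offset": [25,-58,0],"rot": [0,0,0]},
  {"jaw": 0.72,"offset": [25,-58,0],"rot": [0,0,0]},
  {"jaw": 0.72,"offset": [25,-58,0],"rot": [0,0,0]},
  {"jaw": 0.72,"offset": [25,-58,0],"rot": [0,0,0]},
  {"jaw": 0.72,"offset": [20,0,0],"rot": [0,0,0]},
])

```text
time_s: 2.38
eef_pos: [0.4967, 0.1163, 0.2314]
eef_rot: [-0.0, 1.0, 0.003, 0.0]
wrist_force: [-0.4, -0.7, -0.9]
opening: 0.72
grasp_force: 0.0
```

```bash
python3 - <<'E'
from h import *
T,o=pose();print(np.round(T,4),o['opening'],o['wrist_force'],o['time_s'])
p,d=ctrl.camera('wrist');np.savez('pics/w1.npz',p=p,d=d,T=T);cv2.imwrite('pics/w1.png',p[:,:,::-1])
E
```

```text
[[ 1.000e+00  6.500e-03  2.000e-04  4.967e-01]
 [ 6.500e-03 -1.000e+00  9.000e-04  1.163e-01]
 [ 2.000e-04 -9.000e-04 -1.000e+00  2.314e-01]
 [ 0.000e+00  0.000e+00  0.000e+00  1.000e+00]] 0.7197796721307329 [-0.38381503 -0.70816429 -0.94283342] 2.375
```

View pics/w1.png

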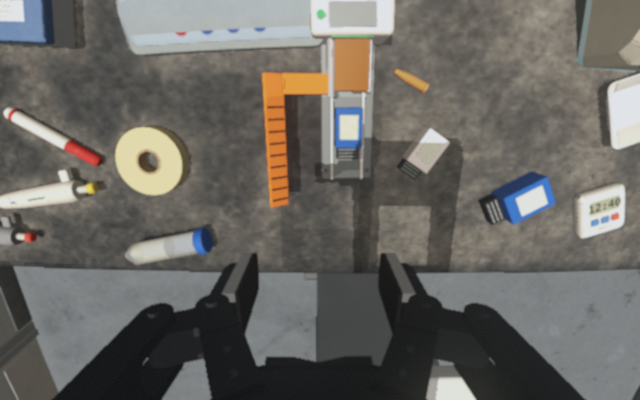

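The wrist view shows the reader with the cartridge at (348,130), tail at (348,153), the plate from (272,75) to (280,205), and the two fingertips at about (248,262) and (388,262).

```bash
cat > m.py <<'E'
from h import *
def measure(p,d,T):
    P=ctrl.camera_params('wrist');Xt=cloud(d,P,P['mount']);X=Xt@T[:3,:3].T+T[:3,3]
    # fingers: points within reach of the tips in tool frame
    s=(Xt[...,2]>-.03)&(Xt[...,2]<.02)&(abs(Xt[...,1])<.08)&(abs(Xt[...,0])<.05)
    for n,k in(('L',s&(Xt[...,1]<0)),('R',s&(Xt[...,1]>0))):
        q=Xt[k]
        if len(q)>5:print(n,len(q),'tool mm lo',np.round(np.percentile(q,2,0)*1e3,1),'hi',np.round(np.percentile(q,98,0)*1e3,1))
    hsv=cv2.cvtColor(p,cv2.COLOR_RGB2HSV);near=(X[...,0]>.44)&(X[...,0]<.66)&(X[...,1]>.04)&(X[...,1]<.19)
    org=near&(hsv[...,0]>4)&(hsv[...,0]<24)&(hsv[...,1]>120)&(hsv[...,2]>80)
    blue=near&(hsv[...,0]>100)&(hsv[...,0]<125)&(hsv[...,1]>110)&(X[...,1]<.11)
    pl=org&(X[...,1]>.145)
    for n,k in(('plate',pl),('flap',org&(X[...,1]<.105)),('blue',blue&(X[...,2]>.024))):
        q=X[k]
        if len(q)>5:print(n,len(q),'lo',np.round(np.percentile(q,1,0)*1e3,1),'hi',np.round(np.percentile(q,99,0)*1e3,1))
    q=X[pl];print('yaw',np.degrees(np.polyfit(q[:,0],q[:,1],1)[0]))
    k=near&(X[...,2]>.003)&(X[...,2]<.016)&(X[...,0]<.56)&(X[...,0]>.495)&(X[...,1]<.13)
    q=X[k];print('base',np.round(np.percentile(q,[.5,99.5],0)*1e3,1))
    return X
E
python3 - <<'E'
from m import *
f=np.load('pics/w1.npz');X=measure(f['p'],f['d'],f['T'])
for u,v in((322,178),(369,178),(348,158),(337,120),(361,120),(335,148),(361,148),(346,170)):print(u,v,np.round(X[v,u]*1e3,1))
E
```

```text
L 1005 tool mm lo [ -8.9 -44.1 -29.6] hi [ 12.2 -31.   -7.7]
R 1023 tool mm lo [ -9.   29.9 -29.7] hi [12.3 43.4 -7.8]
plate 3006 lo [470.7 146.4  -0.5] hi [605.2 181.7  65.4]
flap 1711 lo [590.4  67.9  38.4] hi [638.8 100.7  42.1]
blue 499 lo [530.   70.   26.6] hi [572.3  99.   33. ]
yaw -0.22900745645533582
base [[495.1  53.4   5.2]
 [559.6 112.9  13.5]]
322 178 [487.2 112.1   2. ]
369 178 [4.874e+02 5.310e+01 4.000e-01]
348 158 [515.7  82.2  19.1]
337 120 [559.5  97.   31.9]
361 120 [559.8  71.   32.9]
335 148 [525.7  97.2   8.9]
361 148 [526.3  66.4  10.6]
346 170 [499.   83.1   8. ]
```

Fingertips are at ±37 mm in tool y, with the tips 7 mm behind the TCP. I want TCP (0.492, 0.120). I'll descend to just above the plate, then press.

apply_moves([
  {"jaw": 0.72,"offset": [-5,-4,30],"rot": [0,0,0.4]},
  {"jaw": 0.72,"offset": [0,0,50],"rot": [0,0,0]},
  {"jaw": 0.72,"offset": [0,0,50],"rot": [0,0,0]},
  {"jaw": 0.72,"offset": [0,0,15],"rot": [0,0,0]},
  {"jaw": 0.72,"offset": [0,0,0],"rot": [0,0,0]},
])

```text
time_s: 3.05
eef_pos: [0.4912, 0.1156, 0.0863]
eef_rot: [0.0, 1.0, -0.004, -0.001]
wrist_force: [0.3, 0.2, 0.1]
opening: 0.724
grasp_force: 0.0
```

```bash
python3 - <<'E'
from m import *
T,o=pose();print(np.round(T,4),o['opening'],o['wrist_force'],o['time_s'])
p,d=ctrl.camera('wrist');np.savez('pics/w2.npz',p=p,d=d,T=T);cv2.imwrite('pics/w2.png',p[:,:,::-1]);measure(p,d,T)
E
```

```text
[[ 1.     -0.0076 -0.0014  0.4912]
 [-0.0076 -1.     -0.      0.1156]
 [-0.0014  0.     -1.      0.0863]
 [ 0.      0.      0.      1.    ]] 0.7242703099290816 [0.32785736 0.15599668 0.05529743] 3.05
L 1007 tool mm lo [ -8.8 -44.2 -29.6] hi [ 12.2 -31.   -7.6]
R 1020 tool mm lo [ -8.8  29.9 -29.6] hi [12.3 43.5 -7.5]
plate 9162 lo [477.8 146.2   0.7] hi [604.9 170.3  65.4]
flap 4356 lo [590.1  67.5  36.6] hi [626.5 100.9  42. ]
blue 1596 lo [530.2  70.   27.6] hi [572.5  99.1  32.9]
yaw -0.06745261904348053
base [[495.2  54.3   5.2]
 [559.6 113.6  12.6]]
```

View pics/w2.png

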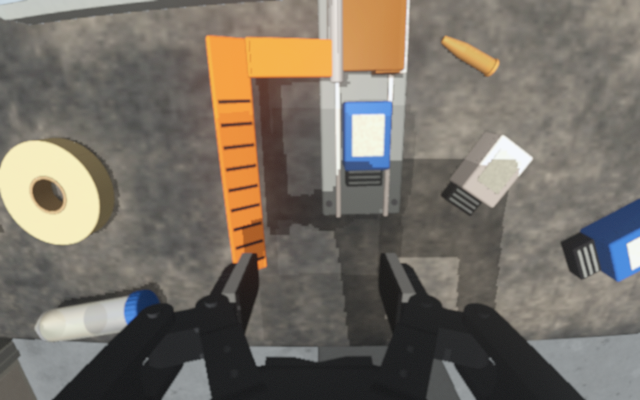

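The view shows the plate end at (252,255) right by the left fingertip, and the track entrance at (362,210), slightly inboard of the right fingertip. I'll re-read the pose after settling.

apply_moves([
  {"jaw": 0.72,"offset": [0,0,0],"rot": [0,0,0]},
  {"jaw": 0.72,"offset": [0,0,0],"rot": [0,0,0]},
  {"jaw": 0.72,"offset": [0,0,0],"rot": [0,0,0]},
  {"jaw": 0.72,"offset": [0,0,0],"rot": [0,0,0]},
  {"jaw": 0.72,"offset": [0,0,0],"rot": [0,0,0]},
])

```text
time_s: 3.72
eef_pos: [0.4915, 0.1159, 0.0863]
eef_rot: [-0.0, 1.0, -0.003, -0.0]
wrist_force: [0.2, -0.1, 0.1]
opening: 0.724
grasp_force: 0.0
```

```bash
python3 - <<'E'
from m import *
T,o=pose();print(np.round(T,4),o['wrist_force'])
p,d=ctrl.camera('wrist')
P=ctrl.camera_params('wrist');X=cloud(d,P,P['mount'])
for u,v in((326,190),(400,190),(339,190),(389,190)):print(np.round(X[v,u]*1e3,1))
# base edges per row in tool frame
for v in(180,190,200):
    r=X[v,290:420];k=(abs(r[:,2]-.0793)<.006);print(v,np.round(r[::6]*1e3)[:,1:].tolist())
E
```

```text
[[ 1.     -0.007  -0.      0.4915]
 [-0.007  -1.      0.      0.1159]
 [-0.     -0.     -1.      0.0863]
 [ 0.      0.      0.      1.    ]] [ 0.1913395  -0.14865568  0.06461349]
[18.1  5.4 78.5]
[17.9 61.6 79.6]
[19.  15.  75.4]
[19.5 51.9 73.9]
180 [[-22.0, 86.0], [-18.0, 86.0], [-13.0, 85.0], [-8.0, 87.0], [-4.0, 86.0], [1.0, 86.0], [5.0, 78.0], [10.0, 78.0], [14.0, 74.0], [19.0, 78.0], [22.0, 69.0], [26.0, 67.0], [30.0, 67.0], [35.0, 67.0], [39.0, 68.0], [44.0, 68.0], [50.0, 76.0], [55.0, 79.0], [60.0, 80.0], [66.0, 85.0], [71.0, 86.0], [76.0, 87.0]]
190 [[-22.0, 86.0], [-18.0, 87.0], [-13.0, 85.0], [-8.0, 86.0], [-4.0, 86.0], [1.0, 85.0], [5.0, 79.0], [10.0, 78.0], [14.0, 75.0], [19.0, 80.0], [23.0, 78.0], [28.0, 80.0], [33.0, 79.0], [37.0, 79.0], [42.0, 79.0], [46.0, 80.0], [50.0, 76.0], [56.0, 80.0], [60.0, 78.0], [67.0, 86.0], [71.0, 86.0], [76.0, 86.0]]
200 [[-23.0, 87.0], [-18.0, 87.0], [-13.0, 85.0], [-9.0, 87.0], [-4.0, 86.0], [1.0, 85.0], [5.0, 77.0], [10.0, 78.0], [14.0, 75.0], [19.0, 80.0], [24.0, 79.0], [29.0, 81.0], [33.0, 79.0], [37.0, 77.0], [42.0, 79.0], [47.0, 79.0], [50.0, 74.0], [56.0, 78.0], [61.0, 79.0], [67.0, 86.0], [72.0, 86.0], [77.0, 86.0]]
```

apply_moves([
  {"jaw": 0.72,"offset": [0,-3.5,0],"rot": [0,0,-0.4]},
  {"jaw": 0.72,"offset": [0,0,10],"rot": [0,0,0]},
  {"jaw": 0.72,"offset": [0,0,20],"rot": [0,0,0]},
  {"jaw": 0.72,"offset": [0,0,20],"rot": [0,0,0]},
  {"jaw": 0.72,"offset": [0,0,10],"rot": [0,0,0]},
])

```text
time_s: 4.4
eef_pos: [0.4912, 0.1193, 0.0251]
eef_rot: [0.0, 1.0, 0.0, -0.001]
wrist_force: [-1.0, -2.7, 3.5]
opening: 0.716
grasp_force: 1.7
```

apply_moves([
  {"jaw": 0.72,"offset": [0,0,10],"rot": [0,0,0]},
  {"jaw": 0.72,"offset": [0,0,5],"rot": [0,0,0]},
  {"jaw": 0.72,"offset": [0,0,2],"rot": [0,0,0]},
  {"jaw": 0.72,"offset": [0,0,0],"rot": [0,0,0]},
  {"jaw": 0.72,"offset": [0,0,0],"rot": [0,0,0]},
])

```text
time_s: 5.03
eef_pos: [0.4919, 0.1195, 0.0097]
eef_rot: [-0.0, 1.0, -0.0, 0.0]
wrist_force: [0.9, -1.7, 3.9]
opening: 0.719
grasp_force: 2.1
```

```bash
python3 - <<'E'
from m import *
T,o=pose();print(np.round(T,4),o['opening'],o['wrist_force'],o['torque'])
p,d=ctrl.camera('wrist');np.savez('pics/w3.npz',p=p,d=d,T=T);cv2.imwrite('pics/w3.png',p[:,:,::-1]);measure(p,d,T)
E
```

```text
[[ 1.000e+00 -0.000e+00  8.000e-04  4.919e-01]
 [-0.000e+00 -1.000e+00  1.000e-04  1.195e-01]
 [ 8.000e-04 -1.000e-04 -1.000e+00  9.700e-03]
 [ 0.000e+00  0.000e+00  0.000e+00  1.000e+00]] 0.7186651482364197 [ 0.86758678 -1.74916439  3.87881313] [-0.27612196 -0.06270301 -0.0224579 ]
L 20146 tool mm lo [-45.9 -78.3 -22.8] hi [48.7 -1.1 10.4]
R 19087 tool mm lo [-45.8   1.3 -23.3] hi [48.9 78.5 10.1]
plate 12092 lo [475.4 145.9  -0. ] hi [605.  173.8  21.7]
flap 5584 lo [589.5  70.5  42.6] hi [603.7 103.1  66.6]
blue 4142 lo [530.4  70.1  28.1] hi [572.9  99.3  32.8]
yaw 1.4691039329330655
base [[495.2  54.4   5. ]
 [559.6 113.7  14.6]]
```

View pics/w3.png

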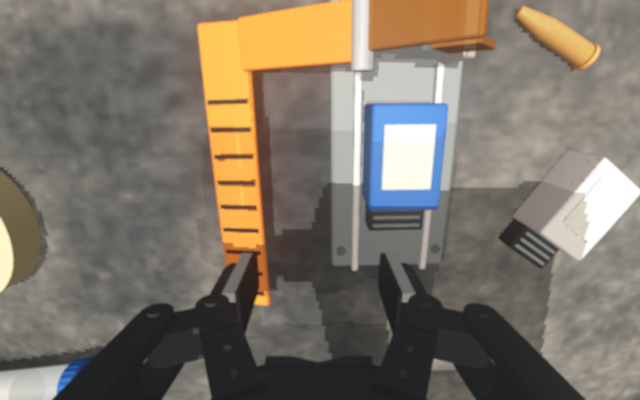

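The flap is lifted (amber at (430,25)), the left finger is on the plate at (240,275), and the right finger is in the track behind the tail at (400,260). I'll lower 3 mm and start pushing.

apply_moves([
  {"jaw": 0.72,"offset": [0,0,1.5],"rot": [0,0,0]},
  {"jaw": 0.72,"offset": [0,0,1.5],"rot": [0,0,0]},
  {"jaw": 0.72,"offset": [4,0,0],"rot": [0,0,0]},
  {"jaw": 0.72,"offset": [4,0,0],"rot": [0,0,0]},
  {"jaw": 0.72,"offset": [0,0,0],"rot": [0,0,0]},
])

```text
time_s: 5.7
eef_pos: [0.4973, 0.1202, 0.0062]
eef_rot: [-0.001, 1.0, 0.0, -0.002]
wrist_force: [-8.5, 0.0, 13.7]
opening: 0.721
grasp_force: 6.7
```

apply_moves([
  {"jaw": 0.72,"offset": [4,0,0],"rot": [0,0,0]},
  {"jaw": 0.72,"offset": [4,0,0],"rot": [0,0,0]},
  {"jaw": 0.72,"offset": [4,0,0],"rot": [0,0,0]},
  {"jaw": 0.72,"offset": [4,0,0],"rot": [0,0,0]},
  {"jaw": 0.72,"offset": [4,0,0],"rot": [0,0,0]},
])

```text
time_s: 6.32
eef_pos: [0.5161, 0.1208, 0.0061]
eef_rot: [-0.001, 1.0, 0.0, -0.004]
wrist_force: [-13.4, 2.1, 15.7]
opening: 0.72
grasp_force: 8.2
```

```bash
python3 - <<'E'
from m import *
T,o=pose();print(np.round(T[:3,3],4),o['opening'],o['wrist_force'],o['torque'])
p,d=ctrl.camera('wrist');np.savez('pics/w4.npz',p=p,d=d,T=T);cv2.imwrite('pics/w4.png',p[:,:,::-1]);measure(p,d,T)
E
```

```text
[0.5161 0.1208 0.0061] 0.72024713446304 [-13.38531588   2.06868101  15.72852624] [0.94575213 2.12203143 0.42259415]
L 20936 tool mm lo [-43.9 -78.3 -22.3] hi [48.7 -1.1  6.6]
R 19458 tool mm lo [-46.1   1.3 -26.9] hi [48.9 78.4  6.4]
plate 9862 lo [472.2 145.4  -0. ] hi [605.2 171.   19.3]
flap 15488 lo [590.7  77.6  42.9] hi [626.  103.6  68.3]
blue 4030 lo [542.8  69.4  29.4] hi [585.9  98.2  32.8]
yaw 2.7321875383566137
base [[495.4  54.3   4. ]
 [559.6 113.8  15. ]]
```

View pics/w4.png

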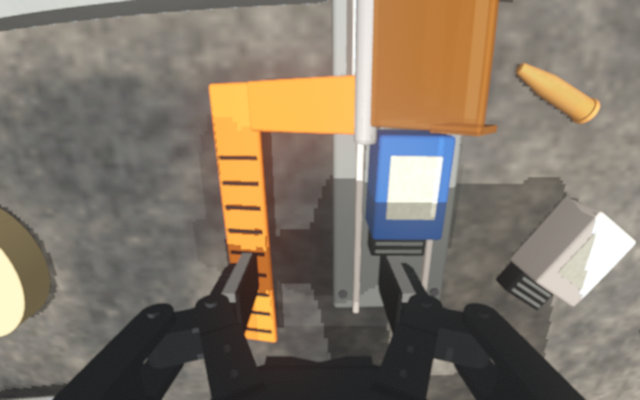

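The cartridge has moved 13 mm, its tail at (398,247) is in contact, and the flap is fully open. The downforce is above what's needed, so I'll lift 1 mm and continue.

apply_moves([
  {"jaw": 0.72,"offset": [0,0,-1],"rot": [0,0,0]},
  {"jaw": 0.72,"offset": [5,0,0],"rot": [0,0,0]},
  {"jaw": 0.72,"offset": [5,0,0],"rot": [0,0,0]},
  {"jaw": 0.72,"offset": [5,0,0],"rot": [0,0,0]},
  {"jaw": 0.72,"offset": [5,0,0],"rot": [0,0,0]},
])

```text
time_s: 7.0
eef_pos: [0.5369, 0.1205, 0.0068]
eef_rot: [-0.001, 1.0, 0.0, -0.003]
wrist_force: [-8.3, 1.3, 9.0]
opening: 0.718
grasp_force: 5.1
```

apply_moves([
  {"jaw": 0.72,"offset": [5,0,0],"rot": [0,0,0]},
  {"jaw": 0.72,"offset": [5,0,0],"rot": [0,0,0]},
  {"jaw": 0.72,"offset": [5,0,0],"rot": [0,0,0]},
  {"jaw": 0.72,"offset": [5,0,0],"rot": [0,0,0]},
  {"jaw": 0.72,"offset": [5,0,0],"rot": [0,0,0]},
])

```text
time_s: 7.62
eef_pos: [0.5619, 0.1206, 0.0069]
eef_rot: [-0.001, 1.0, 0.0, -0.003]
wrist_force: [-8.3, 1.5, 10.5]
opening: 0.719
grasp_force: 5.5
```

```bash
python3 - <<'E'
from m import *
T,o=pose();print(np.round(T[:3,3],4),o['opening'],o['wrist_force'],o['torque'])
p,d=ctrl.camera('wrist');np.savez('pics/w5.npz',p=p,d=d,T=T);cv2.imwrite('pics/w5.png',p[:,:,::-1]);measure(p,d,T)
E
```

```text
[0.5619 0.1206 0.0069] 0.7187065182309994 [-8.27809661  1.49541276 10.53005347] [0.62686955 1.41848066 0.24233556]
L 21253 tool mm lo [-45.6 -78.3 -25. ] hi [48.6 -1.4  7.4]
R 9523 tool mm lo [-47.9   0.6 -29.3] hi [47.5 79.1  7.1]
plate 5201 lo [5.008e+02 1.455e+02 4.000e-01] hi [605.9 168.5  20.1]
flap 15435 lo [591.2  77.4  42.7] hi [639.4 103.7  68.2]
yaw 3.665804056364445
base [[496.9  55.3   5.7]
 [559.8 113.4  12.5]]
```

View pics/w5.png

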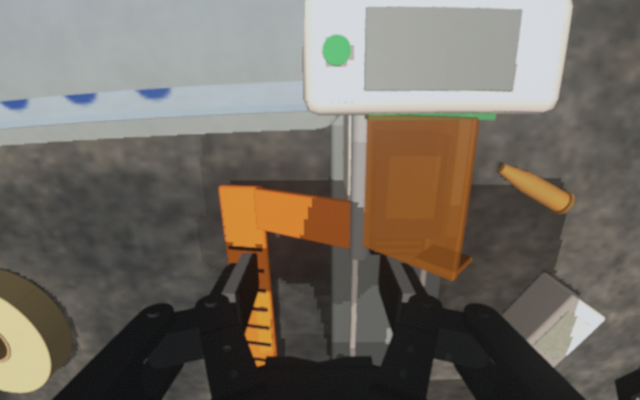

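The cartridge is now under the raised flap, its label visible through the amber at (412,187), with about 8 mm left. I'll take small steps and watch the force.

apply_moves([
  {"jaw": 0.72,"offset": [2,0,0],"rot": [0,0,0]},
  {"jaw": 0.72,"offset": [2,0,0],"rot": [0,0,0]},
  {"jaw": 0.72,"offset": [1,0,0],"rot": [0,0,0]},
  {"jaw": 0.72,"offset": [1,0,0],"rot": [0,0,0]},
  {"jaw": 0.72,"offset": [0,0,0],"rot": [0,0,0]},
])

```text
time_s: 8.3
eef_pos: [0.5672, 0.1206, 0.0068]
eef_rot: [-0.001, 1.0, 0.0, -0.003]
wrist_force: [-10.0, 1.3, 11.7]
opening: 0.723
grasp_force: 6.1
```

apply_moves([
  {"jaw": 0.72,"offset": [1,0,0],"rot": [0,0,0]},
  {"jaw": 0.72,"offset": [1,0,0],"rot": [0,0,0]},
  {"jaw": 0.72,"offset": [0,0,0],"rot": [0,0,0]},
  {"jaw": 0.72,"offset": [0,0,0],"rot": [0,0,0]},
  {"jaw": 0.72,"offset": [0,0,0],"rot": [0,0,0]},
])

```text
time_s: 8.93
eef_pos: [0.5701, 0.1206, 0.0069]
eef_rot: [-0.001, 1.0, 0.0, -0.002]
wrist_force: [-7.8, 1.5, 9.7]
opening: 0.723
grasp_force: 4.8
```

apply_moves([
  {"jaw": 0.72,"offset": [1,0,0],"rot": [0,0,0]},
  {"jaw": 0.72,"offset": [1,0,0],"rot": [0,0,0]},
  {"jaw": 0.72,"offset": [0,0,0],"rot": [0,0,0]},
  {"jaw": 0.72,"offset": [0,0,0],"rot": [0,0,0]},
  {"jaw": 0.72,"offset": [0,0,0],"rot": [0,0,0]},
])

```text
time_s: 9.55
eef_pos: [0.5702, 0.1206, 0.0067]
eef_rot: [-0.001, 1.0, 0.0, -0.005]
wrist_force: [-13.9, 1.0, 15.1]
opening: 0.718
grasp_force: 8.2
```

apply_moves([
  {"jaw": 0.72,"offset": [1,0,0],"rot": [0,0,0]},
  {"jaw": 0.72,"offset": [1,0,0],"rot": [0,0,0]},
  {"jaw": 0.72,"offset": [0,0,0],"rot": [0,0,0]},
  {"jaw": 0.72,"offset": [0,0,0],"rot": [0,0,0]},
  {"jaw": 0.72,"offset": [0,0,0],"rot": [0,0,0]},
])

```text
time_s: 10.18
eef_pos: [0.5703, 0.1206, 0.0066]
eef_rot: [-0.0, 1.0, 0.001, -0.007]
wrist_force: [-19.9, 0.4, 20.8]
opening: 0.719
grasp_force: 11.5
```

```bash
python3 - <<'E'
from m import *
T,o=pose();print(np.round(T[:3,3],4),o['wrist_force'],o['torque'])
p,d=ctrl.camera('wrist');np.savez('pics/w6.npz',p=p,d=d,T=T);cv2.imwrite('pics/w6.png',p[:,:,::-1]);X=measure(p,d,T)
E
```

```text
[0.5703 0.1206 0.0066] [-19.87847246   0.36126667  20.80454848] [0.36165596 3.28297117 0.19474531]
L 21247 tool mm lo [-45.5 -78.4 -25.2] hi [48.7 -1.4  7.2]
R 7361 tool mm lo [-48.5   0.5 -29.4] hi [48.  79.3  7. ]
plate 4451 lo [5.080e+02 1.456e+02 3.000e-01] hi [605.9 168.5  20.2]
flap 14382 lo [591.   75.1  42.6] hi [639.6 103.7  68.2]
yaw 3.730043580020118
base [[502.2  79.4   5.3]
 [559.7 113.6  12.3]]
```

View pics/w6.png

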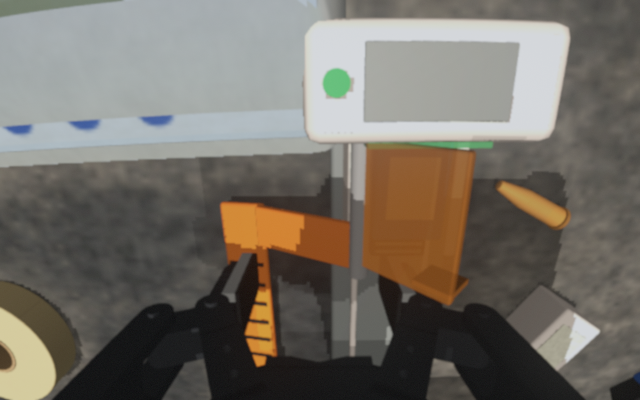

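The tool has stalled at x=0.570 as predicted and the force is rising, so the cartridge is against the stop. I'll back off and rise.

apply_moves([
  {"jaw": 0.72,"offset": [-5,0,-1],"rot": [0,0,0]},
  {"jaw": 0.72,"offset": [-5,0,0],"rot": [0,0,0]},
  {"jaw": 0.72,"offset": [-5,0,0],"rot": [0,0,0]},
  {"jaw": 0.72,"offset": [-5,0,0],"rot": [0,0,0]},
  {"jaw": 0.72,"offset": [0,0,-6],"rot": [0,0,0]},
])

```text
time_s: 10.85
eef_pos: [0.5551, 0.1196, 0.0138]
eef_rot: [-0.0, 1.0, -0.0, -0.001]
wrist_force: [-0.9, 1.8, 2.9]
opening: 0.72
grasp_force: 1.2
```

apply_moves([
  {"jaw": 0.72,"offset": [0,0,-10],"rot": [0,0,0]},
  {"jaw": 0.72,"offset": [0,0,-10],"rot": [0,0,0]},
  {"jaw": 0.72,"offset": [0,0,-12],"rot": [0,0,0]},
  {"jaw": 0.72,"offset": [0,0,-15],"rot": [0,0,0]},
  {"jaw": 0.72,"offset": [0,0,-20],"rot": [0,0,0]},
])

```text
time_s: 11.48
eef_pos: [0.5562, 0.1194, 0.082]
eef_rot: [-0.0, 1.0, -0.0, -0.0]
wrist_force: [0.1, 0.1, 0.0]
opening: 0.721
grasp_force: 0.0
```

apply_moves([
  {"jaw": 0.72,"offset": [-10,0,-30],"rot": [0,0,0]},
  {"jaw": 0.72,"offset": [-20,0,-40],"rot": [0,0,0]},
  {"jaw": 0.72,"offset": [-20,0,-20],"rot": [0,0,0]},
  {"jaw": 0.72,"offset": [0,0,0],"rot": [0,0,0]},
  {"jaw": 0.72,"offset": [0,0,0],"rot": [0,0,0]},
])

```text
time_s: 12.1
eef_pos: [0.5067, 0.1194, 0.171]
eef_rot: [-0.0, 1.0, -0.0, 0.0]
wrist_force: [0.0, -0.6, -0.8]
opening: 0.719
grasp_force: 0.0
```

```bash
python3 - <<'E'
from m import *
T,o=pose();print(np.round(T[:3,3],4),o['wrist_force'],o['time_s'])
p,d=ctrl.camera('wrist');X=measure(p,d,T)
i=np.nanargmin(np.hypot(X[...,0]-.575,X[...,1]-.083));v,u=np.unravel_index(i,d.shape);print(u,v)
c=p[max(v-70,0):v+50,max(u-80,0):u+80];cv2.imwrite('pics/w7.png',cv2.resize(c[:,:,::-1],None,fx=4,fy=4))
k=(abs(X[...,1]-.083)<.008)&(X[...,0]>.55)&(X[...,0]<.6)
q=X[k];q=q[np.argsort(q[:,0])]
for a in np.arange(.55,.6,.003):
    s=q[abs(q[:,0]-a)<.0015]
    if len(s):print(round(a,3),np.round(np.median(s[:,2])*1e3,1))
E
```

```text
[0.5067 0.1194 0.171 ] [ 0.04322692 -0.64749571 -0.79387823] 12.1
L 1009 tool mm lo [ -9.  -44.1 -29.8] hi [ 12.2 -31.   -7.8]
R 1017 tool mm lo [ -8.9  29.9 -29.7] hi [12.2 43.6 -7.8]
plate 4325 lo [ 4.712e+02  1.462e+02 -2.000e-01] hi [605.  183.1  65.3]
flap 2519 lo [590.6  68.   38.4] hi [638.7 100.6  42.2]
yaw -0.2152031069843428
base [[495.2  53.8   5.5]
 [559.9 113.   12.5]]
356 116
0.55 7.5
0.553 7.2
0.556 7.4
0.559 7.4
0.562 7.3
0.565 7.3
0.568 7.4
0.571 7.4
0.574 7.5
0.577 7.5
0.58 7.4
0.583 19.2
0.586 19.6
0.589 19.9
0.592 40.2
0.595 40.3
0.598 40.2
```

View pics/w7.png

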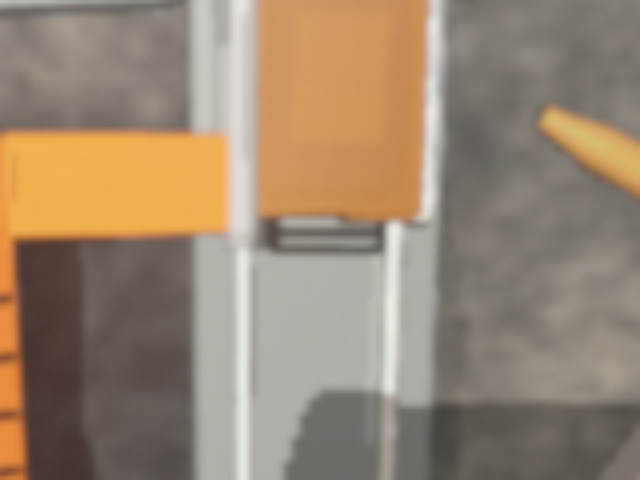

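The flap is shut (same heights as at the start) and the tail sticks about 8 mm out of the mouth at (328,235). The cartridge is home and the robot is clear.

```bash
python3 -c "
from bench import ctrl
print(ctrl.hand_in())"
```

```text
the job is handed in; nothing more can be done
None
```

I pushed the blue cartridge home against the stop, the flap sprang shut over it with the tail about 8 mm out of the mouth, and I handed the job in at about 12 s with the robot clear; no verdict came back.

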